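# Put the lids back on the steel canisters

### The job

The four steel canisters on top of the wardrobe have been left open, with their lids lying about among them. Put each lid back on the canister it fits by size, right home and level on the rim, so that dust and insects keep out. Leave the canisters standing where they are, and do not disturb the spray can or the mug of pens.

Things in the scene. Friction and masses are not known exactly. Their poses are not given: they have to be found in the camera images.
- lid_a_knob (a point): The smallest of 4 loose steel lids, 68 mm across; fits the 56 mm mouth. Lies flat, knob up. From its underside: smooth plug 10 mm deep, tapering from 48 (top) to 31 mm (bottom); plate top 14 mm up; black round knob 22 mm across, 30 mm tall, top 44 mm up. This point: on the knob's axis, 36 mm above the underside, 22 above the plate, 8 below the knob top; z up. About 35 g.
- canister_a: The smallest of 4 upright open round steel canisters, loose: mouth 56 mm inside, 65 mm across the rim, 62 mm tall, about 200 g. Origin at the centre of its underside, z up. Its own lid, home, rests with the flange on the rim: lid underside 52 mm and lid's knob point 88 mm above this origin.
- lid_b_knob (a point): The second smallest of 4 loose steel lids, 82 mm across; fits the 70 mm mouth. Lies flat, knob up. From its underside: smooth plug 10 mm deep, tapering from 62 (top) to 45 mm (bottom); plate top 14 mm up; black round knob 22 mm across, 30 mm tall, top 44 mm up. This point: on the knob's axis, 36 mm above the underside, 22 above the plate, 8 below the knob top; z up. About 45 g.
- canister_b: The second smallest of 4 upright open round steel canisters, loose: mouth 70 mm inside, 79 mm across the rim, 76 mm tall, about 280 g. Origin at the centre of its underside, z up. Its own lid, home, rests with the flange on the rim: lid underside 66 mm and lid's knob point 102 mm above this origin.
- lid_c_knob (a point): The second largest of 4 loose steel lids, 96 mm across; fits the 84 mm mouth. Lies flat, knob up. From its underside: smooth plug 10 mm deep, tapering from 76 (top) to 59 mm (bottom); plate top 14 mm up; black round knob 22 mm across, 30 mm tall, top 44 mm up. This point: on the knob's axis, 36 mm above the underside, 22 above the plate, 8 below the knob top; z up. About 58 g.
- canister_c: The second largest of 4 upright open round steel canisters, loose: mouth 84 mm inside, 93 mm across the rim, 90 mm tall, about 380 g. Origin at the centre of its underside, z up. Its own lid, home, rests with the flange on the rim: lid underside 80 mm and lid's knob point 116 mm above this origin.
- lid_d_knob (a point): The largest of 4 loose steel lids, 110 mm across; fits the 98 mm mouth. Lies flat, knob up. From its underside: smooth plug 10 mm deep, tapering from 90 (top) to 73 mm (bottom); plate top 14 mm up; black round knob 22 mm across, 30 mm tall, top 44 mm up. This point: on the knob's axis, 36 mm above the underside, 22 above the plate, 8 below the knob top; z up. About 72 g.
- canister_d: The largest of 4 upright open round steel canisters, loose: mouth 98 mm inside, 107 mm across the rim, 104 mm tall, about 500 g. Origin at the centre of its underside, z up. Its own lid, home, rests with the flange on the rim: lid underside 94 mm and lid's knob point 130 mm above this origin.
- spray_can: Bystander: a green spray can with white cap, 53 mm across and 197 mm tall, upright and loose on the ledge at the right end of the work. Origin at the centre of its underside, z up.
- pen_mug: Bystander: a white ceramic mug, 80 mm across and 94 mm tall (handle along its +y), with pens standing in it up to 165 mm; upright and loose on the ledge at the left end of the work. Origin at the centre of its underside, z up.
Not all that is in view belongs to the job. What is shaped like the part that bears lid_a_knob but orange is not meant. What is shaped like the part that bears lid_c_knob but yellow is not meant.

How it is judged:
At the end, for the whole second after the job is handed in: Each of the four lids is on its own canister: its axis within 6 mm of the canister's axis, its height within 3 mm of resting on the rim, lid and canister level within 0.06 rad (about 3 degrees), released and at rest (horizontal distance between lid_a_knob and canister_a below 0.006 m and z of lid_a_knob in the frame of canister_a between 0.085 and 0.091 m and angle between each of lid_a_knob, canister_a, lid_b_knob, canister_b, lid_c_knob, canister_c, lid_d_knob, canister_d's own z axis and vertical below 0.06 rad and linear speed of each of lid_a, lid_b, lid_c, lid_d below 0.02 m/s and horizontal distance between lid_b_knob and canister_b below 0.006 m and z of lid_b_knob in the frame of canister_b between 0.099 and 0.105 m and horizontal distance between lid_c_knob and canister_c below 0.006 m and z of lid_c_knob in the frame of canister_c between 0.113 and 0.119 m and horizontal distance between lid_d_knob and canister_d below 0.006 m and z of lid_d_knob in the frame of canister_d between 0.127 and 0.133 m); the robot touches nothing.
It fails at once if a canister is tipped or pushed more than 40 mm (angle between any of canister_a, canister_b, canister_c, canister_d's own z axis and vertical above 0.35 rad or distance of any of canister_a, canister_b, canister_c, canister_d from where it was at the start of the episode above 0.04 m).
It fails at once if the spray can is knocked over or shoved more than 30 mm (angle between spray_can's own z axis and vertical above 0.3 rad or distance of spray_can from where it was at the start of the episode above 0.03 m).
It fails at once if the mug of pens is knocked over or shoved more than 30 mm (angle between pen_mug's own z axis and vertical above 0.3 rad or distance of pen_mug from where it was at the start of the episode above 0.03 m).
It also fails if it takes over 93 s, if anything falls off the work surface, if the arm or the gripper's body presses on something with over 40 N, if the wrist force passes 120 N, or if a joint passes its speed limit or range.

### The arm

A 6-joint arm with a two-finger parallel gripper is mounted at the origin on the work surface. World frame = base frame: x ahead of the robot, y to its left, z up, the work surface at z = 0. Lengths are in m, angles in rad, forces in N, time in s.
With the tool pointing down it reaches from about 0.35 to 0.975 m from the base axis. Payload 7.1 kg.
Tool frame: the origin (TCP) lies midway between the tips of the shut fingers; the grasp point (between the pads) lies 19 mm behind it; z points along the fingers, y is the line along which they close (so a half turn about z gives the same grasp; the last joint's range is limited). The gripper opens to 88 mm and grips with 3 to 60 N. Pads are 20 mm wide; open, the fingers measure 115 mm over their backs; the gripper's body (75 mm by 178 mm) begins 61 mm behind the grasp point.
Start: joints at [-1.254, 0.423, 1.63, -0, 1.089, -0.019], TCP at [0.206, -0.59, 0.223] pointing down, gripper open.
Joint ranges: [-3, 3], [-0.9, 2.11], [0.09, 2.58], [-1.31, 4.45], [0.11, 2.69], [-2.54, 2.54]. Speed limits (rad/s): [2.39, 2.39, 3.01, 3.14, 3.14, 3.14].

### API

Orientations are given as a unit quaternion [w, x, y, z].
In Python, from station import move_pose, movel, movej, command_gripper, wait, inverse_kinematics, read_camera, camera_info, MotionError, job_done, get_time, get_joint_pos, get_qvel, get_effort, get_tcp_pos, get_ee_rot, get_ft_force, get_ft_torque, get_grip_width, get_finger_force gives the robot as it stands. Calls block until the motion is done:
- move_pose(position, orientation): joint-space move of the TCP to a pose.
- movel(position, frame=None, v=0.15, until_force=None): straight line of the TCP; frame=None keeps the orientation; v is the mean speed in m/s. With until_force (N) it stops when the force on the tool has changed by that much, and returns True; else False.
- movej(angles): joint-space move.
- command_gripper(opening): opening from 0.0 (shut) to 1.0 (fully open); the grip force is fixed at half the most; returns when the fingers have stopped.
- wait(seconds).
- inverse_kinematics(position, orientation): joint angles nearest the present ones, or None.
- read_camera(name): name is "scene" or "side" or "wrist"; returns the picture (480x640x3 uint8, red, green, blue); there is no depth.
- camera_info(name): a dict with "intrinsics" (3x3 intrinsics, pixels), "T" (4x4, takes a point from camera to world coordinates); the wrist camera has in their place "tool_from_camera" (4x4, takes a point from camera to tool coordinates, whose origin is the TCP and whose axes are the flange's). Camera axes: x right, y up, looking along -z (the intrinsics and any distortion apply to the point x, -y, -z); pixel columns grow to the right and rows downward; lengths in m; the calibration is good to about 2 mm. A picture is of the moment at which its call begins: read the wrist's pose just before it. camera_info takes no time and is no camera call.
A pose or a line that the arm cannot do raises MotionError and nothing moves.
- job_done(): hands the job in; it is judged then, once.
Readings, each from a call of its own:
- get_time(): time.
- get_joint_pos(): joint angles.
- get_qvel(): joint speeds.
- get_effort(): joint torques, N m.
- get_tcp_pos(): TCP position.
- get_ee_rot(): TCP orientation.
- get_ft_force(): force on the tool from outside, world axes, zero at the start.
- get_ft_torque(): the same for the moment, N m.
- get_grip_width(): opening from 0.0 (shut) to 1.0 (fully open).
- get_finger_force(): force on a finger pad.
Only numpy, scipy, OpenCV 4.12 (cv2) and the standard library are available. Lean on these libraries where they do the work, as an engineer would, in place of code of your own. Each camera call takes 0.05 s, during which the arm holds its last target. There are 200 camera calls.

## Working session

There is one attempt and no reset: what is moved stays moved. The work goes in short steps, each a Python script; the robot and the scene stay as the last script left them, time stands still between calls to the robot, and variables do not carry over. Pictures are saved under pics/ and viewed, at most 14 in all, crops included, and the job is handed in when it is done.

```bash
mkdir -p pics; ls
python3 - <<'E'
from station import *
import cv2, numpy as np
np.set_printoptions(precision=4,suppress=True)
for n in ("scene","side","wrist"):
    i=camera_info(n); print(n,i)
    cv2.imwrite(f"pics/{n}0.png",read_camera(n)[:,:,::-1])
print(get_time(),get_tcp_pos(),get_ee_rot())
E
```

```text
pics
scene {'intrinsics': array([[520.1068,   0.    , 316.4627],
       [  0.    , 520.1068, 235.4977],
       [  0.    ,   0.    ,   1.    ]]), 'T': array([[ 0.3141, -0.6573,  0.685 ,  1.2845],
       [ 0.9492,  0.2315, -0.2131, -0.2318],
       [-0.0185,  0.7172,  0.6966,  0.9008],
       [ 0.    ,  0.    ,  0.    ,  1.    ]])}
side {'intrinsics': array([[577.674 ,   0.    , 317.757 ],
       [  0.    , 577.674 , 237.3207],
       [  0.    ,   0.    ,   1.    ]]), 'T': array([[-0.8956,  0.2434, -0.3724, -0.1171],
       [-0.4446, -0.5205,  0.729 ,  1.1316],
       [-0.0164,  0.8185,  0.5743,  0.9354],
       [ 0.    ,  0.    ,  0.    ,  1.    ]])}
wrist {'intrinsics': array([[333.8397,   0.    , 319.0649],
       [  0.    , 333.8397, 244.7864],
       [  0.    ,   0.    ,   1.    ]]), 'tool_from_camera': array([[-0.0006,  0.9665,  0.2566,  0.0693],
       [ 1.    ,  0.0008, -0.0007,  0.    ],
       [-0.0008,  0.2566, -0.9665, -0.1619],
       [ 0.    ,  0.    ,  0.    ,  1.    ]])}
0.15 [ 0.2058 -0.5897  0.2221] [-0.0006  0.9859  0.1671 -0.0001]
```

View pics/scene0.png

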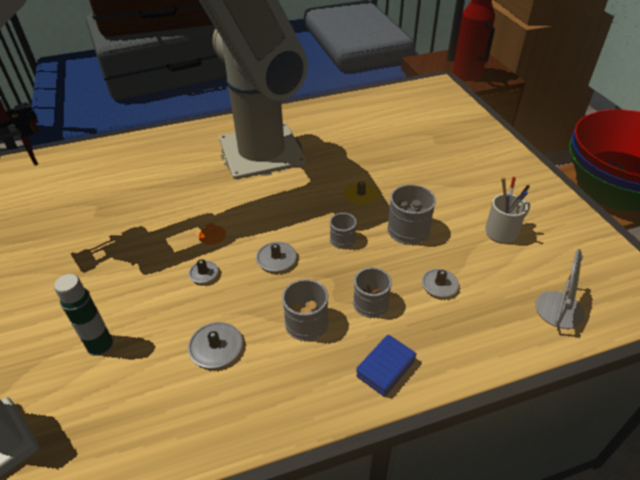

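View pics/side0.png

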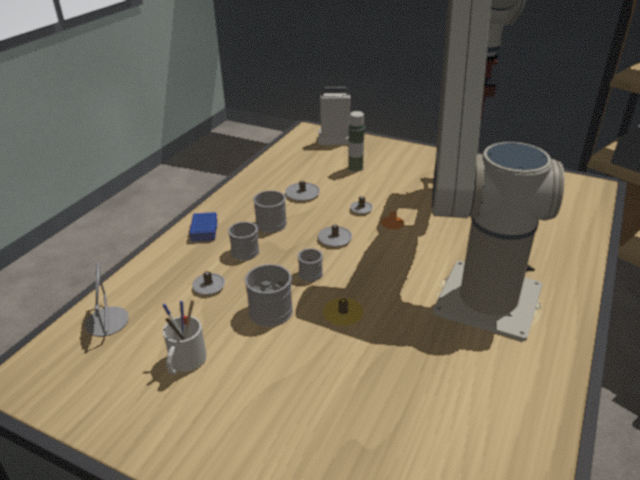

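Scene view: lid knobs at a(204,263), c(275,246), d(213,333), b(440,272). Rim centres at a(343,222), b(372,281), c(306,297), d(411,203). The side view shows the same items. The orange and yellow lids are decoys.

```bash
cat > h.py <<'E'
from station import *
import cv2, numpy as np
from scipy.spatial.transform import Rotation as R
np.set_printoptions(precision=4,suppress=True)
H=dict(a=.062,b=.076,c=.090,d=.104)
def ray(K,T,u,v,z):
    d=T[:3,:3]@np.array([(u-K[0,2])/K[0,0],-(v-K[1,2])/K[1,1],-1]); o=T[:3,3]
    return o+d*(z-o[2])/d[2]
def at(n,u,v,z):
    i=camera_info(n); return ray(i["intrinsics"],i["T"],u,v,z)
def wT(p,q):
    M=np.eye(4); M[:3,:3]=R.from_quat([q[1],q[2],q[3],q[0]]).as_matrix(); M[:3,3]=p
    return M@camera_info("wrist")["tool_from_camera"]
def snap(name):
    T=wT(get_tcp_pos(),get_ee_rot()); im=read_camera("wrist"); cv2.imwrite(f"pics/{name}.png",im[:,:,::-1]); np.save(f"pics/{name}.npy",T); return im,T
def down(yaw):  # tool z down, tool x-axis at heading yaw
    q=(R.from_euler('z',yaw)*R.from_euler('x',np.pi)).as_quat(); return np.array([q[3],q[0],q[1],q[2]])
E
python3 - <<'E'
from h import *
sc=dict(la=(204,263,.044),lb=(440,272,.044),lc=(275,246,.044),ld=(213,333,.044),a=(343,222,.062),b=(372,281,.076),c=(306,297,.09),d=(411,203,.104),spray=(67,284,.197),mug=(508,205,.094))
sd=dict(la=(362,198),lb=(208,274),lc=(335,227),ld=(302,182),a=(310,257),b=(244,233),c=(270,202),d=(269,281),spray=(357,115),mug=(184,327))
for k in sc: print(k,at("scene",*sc[k])[:2],at("side",*sd[k],sc[k][2])[:2])
print(R.from_quat(np.roll(get_ee_rot(),-1)).as_matrix(), wT(get_tcp_pos(),get_ee_rot()))
E
```

```text
la [ 0.4422 -0.237 ] [ 0.4322 -0.2375]
lb [0.641  0.2498] [0.6368 0.2569]
lc [ 0.4432 -0.0715] [ 0.4398 -0.0643]
ld [ 0.6381 -0.2516] [ 0.6387 -0.2477]
a [0.4369 0.0987] [0.4286 0.1083]
b [0.641  0.0869] [0.6245 0.1052]
c [ 0.6475 -0.0588] [ 0.6286 -0.039 ]
d [0.4709 0.2548] [0.4455 0.2775]
spray [ 0.5623 -0.4778] [ 0.5495 -0.4648]
mug [0.5429 0.4711] [0.5366 0.4739]
[[ 0.9442  0.3295 -0.0003]
 [ 0.3295 -0.9442  0.0011]
 [ 0.     -0.0011 -1.    ]] [[ 0.329   0.9127  0.2424  0.2713]
 [-0.9443  0.318   0.0842 -0.5671]
 [-0.0003 -0.2566  0.9665  0.384 ]
 [ 0.      0.      0.      1.    ]]
```

Run:
```python
from h import *
movel([0.2058,-0.5897,0.30],v=.3)
move_pose([.47,-.13,.27],down(0)); snap("w1")
move_pose([.47,.15,.27],down(0)); snap("w2")
print(get_time(),get_joint_pos(),get_tcp_pos())
for n in("w1","w2"):
    im=cv2.imread(f"pics/{n}.png"); cv2.imwrite(f"pics/{n}v.png",cv2.resize(im,(800,600),interpolation=cv2.INTER_CUBIC))
```

```text
3.6583 [ 0.2827  0.17    1.8684 -0.0003  1.1032  1.855 ] [0.4703 0.1489 0.27  ]
```

View pics/w1v.png

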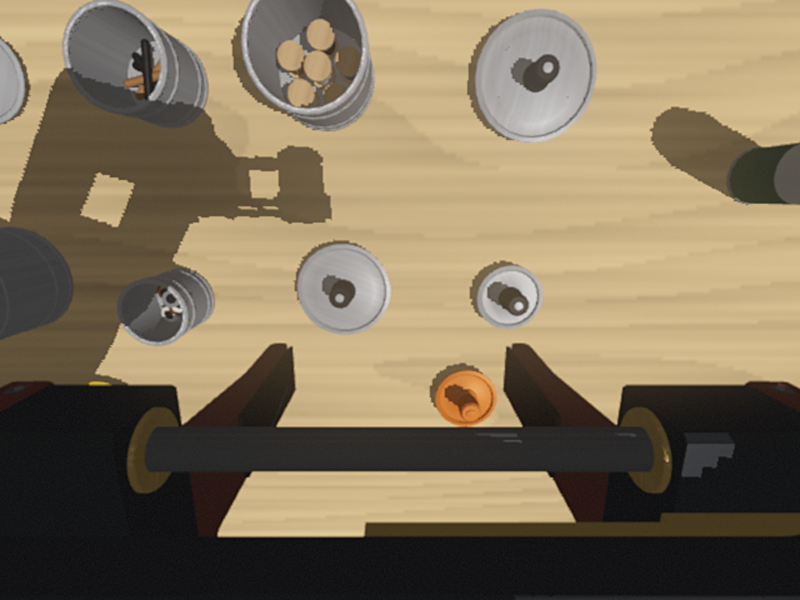

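View pics/w2v.png

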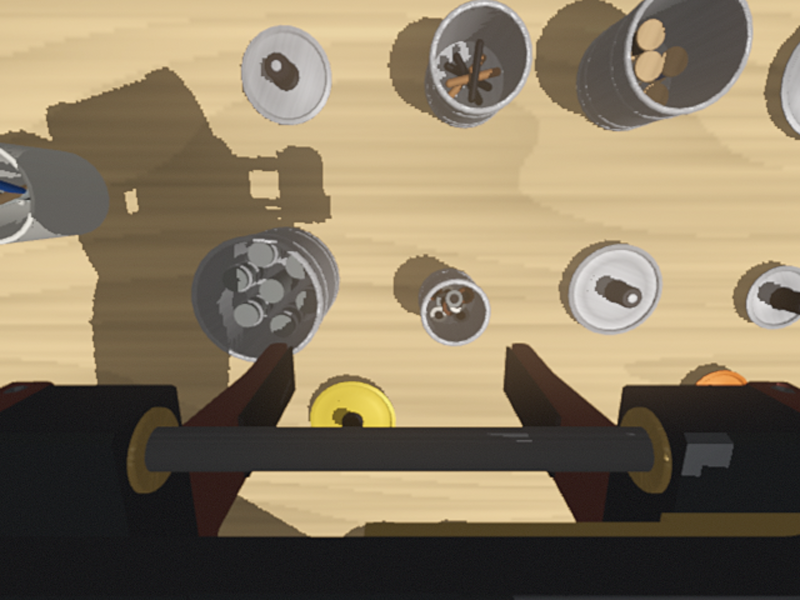

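The wrist views show all eight items clearly. In w2 (1.25x) lid b is at (286,75) and canister a at (455,312). In w1 lid a is at (507,295), lid c at (343,287) and lid d at (533,75). I'll take one close look per item and fit the projected circle of known radius.

```bash
cat >> h.py <<'E'
K=camera_info("wrist")["intrinsics"]
LR=dict(a=.034,b=.041,c=.048,d=.055); MR=dict(a=.028,b=.035,c=.042,d=.049); OR=dict(a=.0325,b=.0395,c=.0465,d=.0535)
TH=np.linspace(0,2*np.pi,180,endpoint=False)
def proj(T,P):
    p=(P-T[:3,3])@T[:3,:3]; w=-p[:,2]
    return np.stack([K[0,2]+K[0,0]*p[:,0]/w, K[1,2]-K[1,1]*p[:,1]/w],1)
def circ(T,x,y,z,r): return proj(T,np.stack([x+r*np.cos(TH),y+r*np.sin(TH),z+0*TH],1))
def fit(im,T,xy,circles,span=.025):
    """circles: [(z,r)]; finds centre whose outlines lie on the strongest edges (gradient along the outline normal)"""
    g=cv2.GaussianBlur(cv2.cvtColor(im,cv2.COLOR_RGB2GRAY),(0,0),1.2).astype(np.float32)
    gx,gy=cv2.Sobel(g,-1,1,0),cv2.Sobel(g,-1,0,1)
    def score(x,y):
        s=0
        for z,r in circles:
            q=circ(T,x,y,z,r).astype(np.float32); t=np.roll(q,-1,0)-np.roll(q,1,0); n=np.stack([t[:,1],-t[:,0]],1); n/=np.linalg.norm(n,axis=1)[:,None]
            a=cv2.remap(gx,q[:,:1],q[:,1:],1)[:,0]; b=cv2.remap(gy,q[:,:1],q[:,1:],1)[:,0]
            s+=np.minimum(abs(a*n[:,0]+b*n[:,1]),120).mean()
        return s
    c=np.array(xy[:2],float)
    for st in (.0025,.001,.0003):
        k=int(round(span/st)); G=[(score(c[0]+i*st,c[1]+j*st),i,j) for i in range(-k,k+1) for j in range(-k,k+1)]
        s,i,j=max(G); c=c+st*np.array([i,j]); span=st*2.5
    return c,s
def look(name,xy,z=.22):
    move_pose([xy[0]-.04,xy[1],z],down(0)); return snap(name)
def overlay(name,im,T,c,circles):
    o=cv2.resize(im[:,:,::-1],None,fx=2,fy=2,interpolation=cv2.INTER_CUBIC)
    for z,r in circles: cv2.polylines(o,[np.round(circ(T,*c,z,r)*2+.5).astype(int)],True,(0,0,255),1)
    u=(proj(T,np.array([[*c,circles[0][0]]]))[0]*2).astype(int)
    o=cv2.copyMakeBorder(o,200,200,200,200,cv2.BORDER_CONSTANT); return o[u[1]+50:u[1]+350,u[0]+100:u[0]+300] if False else cv2.resize(o[u[1]+30:u[1]+370,u[0]+30:u[0]+370],(200,200),interpolation=cv2.INTER_AREA)
E
python3 - <<'E'
from h import *
import json
G=dict(ca=(.433,.103),cd=(.458,.266),lb=(.639,.253),cb=(.633,.096),cc=(.638,-.049),ld=(.638,-.25),la=(.437,-.237),lc=(.442,-.068))
out={};cells={}
for k,xy in G.items():
    im,T=look("k_"+k,xy); s=k[1]
    C=[(.014,LR[s])] if k[0]=='l' else [(H[s],MR[s]),(H[s],OR[s])]
    c,sc=fit(im,T,xy,C,.03); out[k]=c.tolist(); print(k,c,round(float(sc),1)); cells[k]=overlay(k,im,T,c,C)
json.dump(out,open("pos.json","w")); print(get_time())
m=np.vstack([np.hstack([cells[p+q] for q in "abcd"]) for p in "lc"]); cv2.imwrite("pics/mosaic.png",m)
E
```

```text
ca [0.4348 0.0959] 148.3
cd [0.4565 0.2651] 132.4
lb [0.6465 0.2545] 75.4
cb [0.6415 0.0853] 142.7
cc [ 0.6455 -0.0615] 133.8
ld [ 0.6445 -0.2518] 77.2
la [ 0.4392 -0.2417] 89.3
lc [ 0.447  -0.0705] 75.4
9.675
```

View pics/mosaic.png

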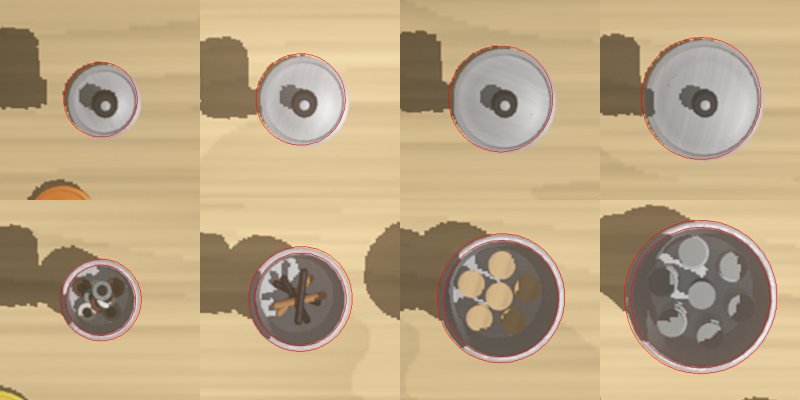

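Canister fits sit right on the rims. The lid fits were pulled about 2 mm up and left by shadow, so I'll refit the saved images on the blue channel (steel against wood).

Run:
```python
from h import *
import json
pos=json.load(open("pos.json")); cells=[]
for s in "abcd":
    k="l"+s; im=cv2.imread(f"pics/k_{k}.png")[:,:,::-1]; T=np.load(f"pics/k_{k}.npy")
    f=im.astype(float); sat=np.clip(f[:,:,2]/(f[:,:,0]+1),0,1.1)*220
    b=np.repeat(sat.astype(np.uint8)[:,:,None],3,2)
    c,sc=fit(b,T,pos[k],[(.013,LR[s])],.008); kn,_=fit(im,T,c,[(.044,.011)],.005)
    print(k,np.array(pos[k]),c,round(float(sc),1),kn); pos[k]=c.tolist(); cells.append(overlay(k,im,T,c,[(.013,LR[s]),(.044,.011)]))
json.dump(pos,open("pos2.json","w")); cv2.imwrite("pics/m2.png",np.hstack(cells))
```

```text
la [ 0.4392 -0.2417] [ 0.4377 -0.2447] 120.0 [ 0.439  -0.2443]
lb [0.6465 0.2545] [0.6443 0.251 ] 119.9 [0.6464 0.2514]
lc [ 0.447  -0.0705] [ 0.4454 -0.0734] 120.0 [ 0.447 -0.073]
ld [ 0.6445 -0.2518] [ 0.6424 -0.2556] 119.0 [ 0.6446 -0.2543]
```

View pics/m2.png

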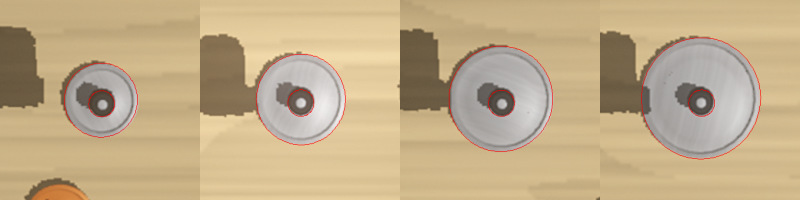

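```bash
python3 - <<'E'
import json; p=json.load(open("pos2.json"))
kx=dict(a=(.439,-.2443),b=(.6464,.2514),c=(.447,-.073),d=(.6446,-.2543))
for s in kx: p["l"+s]=[(p["l"+s][i]+kx[s][i])/2 for i in (0,1)]
json.dump(p,open("pos3.json","w"))
E
cat >> h.py <<'E'
import json
def do(s):
    P=json.load(open("pos3.json")); l=P["l"+s]; c=P["c"+s]; q=down(0)
    command_gripper(1.0); move_pose([*l,.09],q)
    if movel([*l,.018],v=.12,until_force=8): print("touch at",get_tcp_pos())
    command_gripper(0.0); w=get_grip_width(); print(s,"width mm",w*88,"force",get_finger_force())
    movel([*l,H[s]+.08],v=.25); move_pose([*c,H[s]+.05],q)
    movel([*c,H[s]+.022],v=.12)
    hit=movel([*c,H[s]+.0055],v=.05,until_force=6); print("hit",hit,"TCP above home mm",(get_tcp_pos()[2]-H[s]-.007)*1e3, "F",get_ft_force(),"w",get_grip_width()*88)
    command_gripper(1.0); movel([*c,H[s]+.06],v=.25); print("t",get_time())
E
python3 - <<'E'
from h import *
do("c")
P=json.load(open("pos3.json"))["cc"]
im,T=look("p_c",P); cv2.imwrite("pics/p_cv.png",cv2.resize(im[60:340,120:520,::-1],(800,560)))
E
```

```text
c width mm 21.537213334709232 force 29.99979704618454
hit True TCP above home mm -0.05123290853207511 F [0.0702 0.2376 2.8683] w 21.734641672220608
t 16.0833
```

View pics/p_cv.png

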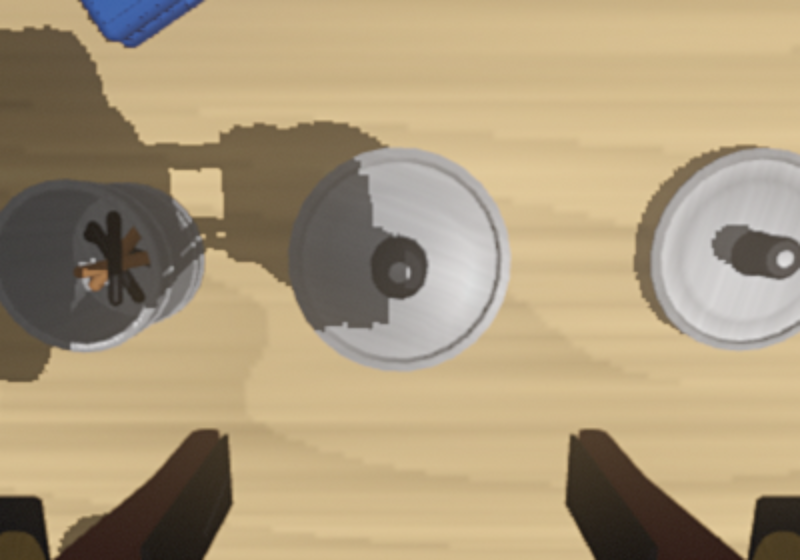

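Lid c is home: contact came at the home height, and the picture shows it level and concentric. Now the other three, each checked with a look.

```bash
sed -i 's/movel(\[\*l,H\[s\]+.08\],v=.25); move_pose/movel([*l,.22],v=.25); move_pose([*c,max(.2,H[s]+.05)],q); move_pose/; s/movel(\[\*c,H\[s\]+.06\],v=.25); print/movel([*c,.21],v=.25); print/; s/move_pose(\[\*l,.09\],q)/move_pose([*l,.2],q); move_pose([*l,.08],q)/' h.py
python3 - <<'E'
from h import *
P=json.load(open("pos3.json")); cells=[]
for s in "dab":
    do(s); c=P["c"+s]; im,T=look("p_"+s,c); r=im
    u=proj(T,np.array([[*c,H[s]]]))[0].astype(int); y0=max(0,u[1]-110); cells.append(cv2.resize(im[y0:y0+220,u[0]-70:u[0]+70,::-1],(266,418)))
cv2.imwrite("pics/placed.png",np.hstack(cells))
for n in("side","scene"): cv2.imwrite(f"pics/{n}1.png",read_camera(n)[:,:,::-1])
E
```

```text
d width mm 21.697395074126327 force 29.999940991401672
hit True TCP above home mm -0.2842283833416415 F [-0.047  -0.3199  1.4289] w 22.034466721406375
t 25.475
a width mm 21.283864473071837 force 29.999966025352478
hit True TCP above home mm 0.018321274996741486 F [-0.291  -0.0894 -0.7637] w 21.73572029778282
t 35.3583
b width mm 21.331284072481708 force 29.999926686286926
hit True TCP above home mm 0.0600710906355972 F [ 0.1078 -0.1284  0.3694] w 21.294122692572017
t 43.8583
```

View pics/placed.png

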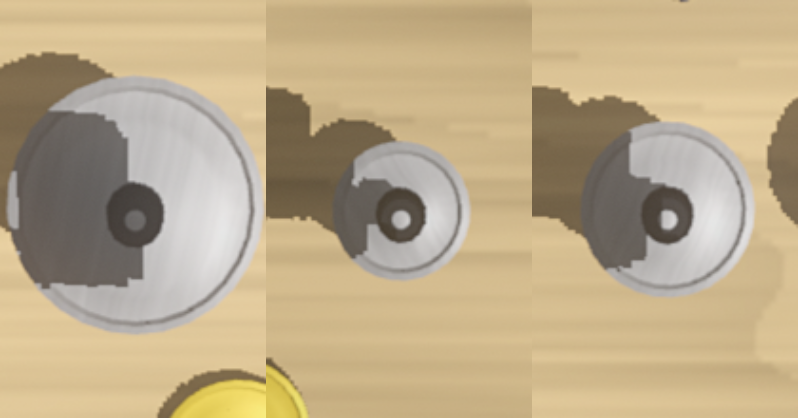

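View pics/side1.png

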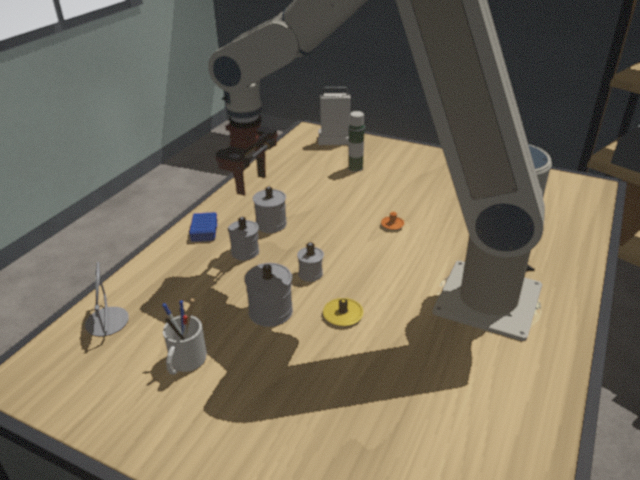

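All four lids are seated level on their canisters: each made contact within 0.3 mm of its home height. The plug's 4 mm play keeps each lid inside the 6 mm limit. The spray can and mug are untouched.

```bash
python3 -c "
from station import *
print(job_done(),get_time())"
```

```text
the job is handed in; nothing more can be done
the job is handed in; nothing more can be done
```

All four lids are on their own canisters, home and level, the spray can and pen mug were left undisturbed, and the job was handed in at about 44 s of the 93 s allowed.

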